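Empty the moulder's catch tray into the tote and lock its ring

TASK

The bench moulder has finished a batch: take the three brain-stem castings out of its catch tray and lay them in the grey tote without dropping them in from a height, leaving the scrap runner (the thin moulding with the upright sprue) where it lies in the tray. When all three are in the tote, turn the moulder's lock ring clockwise by its upright grip to the locked mark for the next shot and let go. Do not disturb the two small paint pots standing beside the tote.

Things in the scene. Friction and masses are not known exactly. Their poses are not given: they have to be found in the camera images.
- stem_a_center (a point): one of three identical pinkish-grey brain-stem castings in the tray, flat side down: a stem with flat sides 22 mm apart (facing y), 26 mm high, a round bulb (31 mm wide, 29 high) at its -x end and a thinner tip (13 mm wide) at +x. Point: middle of the stem, 14 mm above its underside, where to grip; the flats run 22 mm back and 20 mm ahead of it, the bulb ends 41 mm back, the tip 30 mm ahead. z up. 50 g
- stem_b_center (a point): one of three identical pinkish-grey brain-stem castings in the tray, flat side down: a stem with flat sides 22 mm apart (facing y), 26 mm high, a round bulb (31 mm wide, 29 high) at its -x end and a thinner tip (13 mm wide) at +x. Point: middle of the stem, 14 mm above its underside, where to grip; the flats run 22 mm back and 20 mm ahead of it, the bulb ends 41 mm back, the tip 30 mm ahead. z up. 50 g
- stem_c_center (a point): one of three identical pinkish-grey brain-stem castings in the tray, flat side down: a stem with flat sides 22 mm apart (facing y), 26 mm high, a round bulb (31 mm wide, 29 high) at its -x end and a thinner tip (13 mm wide) at +x. Point: middle of the stem, 14 mm above its underside, where to grip; the flats run 22 mm back and 20 mm ahead of it, the bulb ends 41 mm back, the tip 30 mm ahead. z up. 50 g
- runner_center (a point): scrap runner of the same material, lying in the tray; it stays there: a thin H-shaped bar 62 x 26 mm, 8 mm high, with an upright tapered sprue 32 mm high in the middle (16 mm wide at its foot, 9 mm at its top). Point: in its middle, half-way up (16 mm above its underside); x along the 62 mm. 25 g
- tray_floor (a point): centre of the catch tray floor, 4 mm above the plywood work board (board top at z = 0.14). Open steel tray fixed to the right of the grey moulder, inside 150 (x) by 170 mm (y), walls 4 mm, rim 22 mm above the floor. Axes are the moulder's: x away from the robot, y left, z up. Castings and runner lie 2 by 2, 66 mm apart in x, 80 mm in y, lengthways roughly along y
- tote: grey open plastic tote standing loose on the work board, 130 mm (x) by 210 mm (y) by 56 mm high outside, walls and floor 4 mm thick. Origin: centre of its underside, z up. 0.7 kg
- lock_ring (a joint): angle (rad) of the steel lock ring round the mould pot: 0 at the open mark (round dot), 1.20 at the locked mark (raised T-shaped tick); grows as the ring turns clockwise seen from above, about a vertical axis. A stop ends it at 1.28. It stays where it is left; turning takes 0.10 N m (about 2 N at the grip)
- ring_axis (a point): point on the vertical axis of the lock ring, at the top face of the grey housing (50 mm above the board); axes as the moulder's. The housing is 170 x 170 mm about it; the ring is 84 mm across, its top 20 mm above this point; the pot cap in its middle (56 mm across) 26 mm, the brass vent on that 32 mm
- ring_grip (a point): point in the upright steel grip of the lock ring, moving with it: a flat-sided tab 12 mm thick (along the turning direction), 22 mm long (radially), rising from 62 to 110 mm above the board. Point: 58 mm out from the ring axis, 17 mm below the top of the tab. The grip points towards the robot when open, to the left when locked
- locked_mark (a point): the raised T-shaped tick on the housing top, 77 mm out from the ring's axis; the ring is locked when its grip and the pointed nose at the grip's foot point to it
- pot_brown_center (a point): bystander: open blue paint pot, 57 mm across, 55 mm high; the point is at its centre, half-way up. Leave alone
- pot_orange_center (a point): bystander: small paint tin, 52 mm across, 75 mm high; the point is at its centre, half-way up. Leave alone

How it is judged (in metres and radians):
On the way, in this order (a step that is already met when the one before it is completed fails the run):
1. all three castings are in the tote (x of stem_a_center in the frame of tote between -0.061 and 0.061 m and y of stem_a_center in the frame of tote between -0.101 and 0.101 m and z of stem_a_center in the frame of tote between 0 and 0.056 m and x of stem_b_center in the frame of tote between -0.061 and 0.061 m and y of stem_b_center in the frame of tote between -0.101 and 0.101 m and z of stem_b_center in the frame of tote between 0 and 0.056 m and x of stem_c_center in the frame of tote between -0.061 and 0.061 m and y of stem_c_center in the frame of tote between -0.101 and 0.101 m and z of stem_c_center in the frame of tote between 0 and 0.056 m), for 0.2 s.
2. the lock ring is at its locked mark (value of joint lock_ring between 1.08 and 1.32 rad), for 0.2 s.
At the end, for the whole second after the job is handed in: All three castings lie at rest inside the tote, their centres below its rim; the runner is within 30 mm of where it lay in the tray; the lock ring stands within 0.12 rad of the locked mark (1.08 to 1.32), still (all of step 1 and all of step 2 and linear speed of each of stem_a, stem_b, stem_c below 0.03 m/s and distance of runner_center from where it was at the start of the episode below 0.03 m and velocity of joint lock_ring between -0.05 and 0.05 rad/s); the robot touches nothing.
It fails at once if the blue pot moved by more than 30 mm (distance of pot_brown_center from where it was at the start of the episode above 0.03 m).
It fails at once if the small tin moved by more than 30 mm (distance of pot_orange_center from where it was at the start of the episode above 0.03 m).
It fails at once if the scrap runner moved by more than 30 mm (distance of runner_center from where it was at the start of the episode above 0.03 m).
It fails at once if a casting dropped into the tote from a height (over 1 m/s inside it, a fall of 5 cm) ((x of stem_a_center in the frame of tote between -0.061 and 0.061 m and y of stem_a_center in the frame of tote between -0.101 and 0.101 m and z of stem_a_center in the frame of tote between 0 and 0.056 m and linear speed of stem_a above 1 m/s) or (x of stem_b_center in the frame of tote between -0.061 and 0.061 m and y of stem_b_center in the frame of tote between -0.101 and 0.101 m and z of stem_b_center in the frame of tote between 0 and 0.056 m and linear speed of stem_b above 1 m/s) or (x of stem_c_center in the frame of tote between -0.061 and 0.061 m and y of stem_c_center in the frame of tote between -0.101 and 0.101 m and z of stem_c_center in the frame of tote between 0 and 0.056 m and linear speed of stem_c above 1 m/s)).
It also fails if it takes over 72 s, if anything falls off the work surface, if the arm or the gripper's body presses on something with over 40 N, if the wrist force passes 120 N, or if a joint passes its speed limit or range.

ROBOT

A 6-joint arm with a two-finger parallel gripper is mounted at the origin on the work surface; the furniture and walls round the work are solid. World frame = base frame: x ahead of the robot, y to its left, z up, the work surface at z = 0. Lengths are in mm, angles in rad, forces in N, time in s.
With the tool pointing down it reaches from about 275 to 1000 mm from the base axis. Payload 8.4 kg.
Tool frame: the origin (TCP) lies between the finger pads; the fingertips stand 22 mm ahead of it and the grasp point (between the pads) lies 3 mm ahead of it; z points along the fingers, y is the line along which they close (so a half turn about z gives the same grasp; the last joint's range is limited). The gripper opens to 85 mm and grips with 20 to 120 N. Pads are 22 mm wide; open, the fingers measure 114 mm over their backs; the gripper's body (76 mm by 85 mm) begins 54 mm behind the grasp point. The pads swing forward as they close: fully open they stand 13 mm farther back than shut.
Start: joints at [-1.234, 0.353, 1.633, -0, 1.155, -0.002], TCP at [207.721, -589.474, 228.081] pointing down, gripper open.
Joint ranges: [-2.63, 2.63], [-0.92, 2.1], [0.06, 2.66], [-1.3, 4.44], [0, 2.69], [-3.02, 3.02]. Speed limits (rad/s): [2.22, 2.22, 2.79, 3.14, 3.14, 3.14].

INTERFACE

Orientations are given as [roll, pitch, yaw] about the fixed x, y, z axes, in that order (R = Rz(yaw) Ry(pitch) Rx(roll)).
In Python, from rig import r, grab_frame gives the robot as it stands.
- The arm moves only by the shell command python3 -m inch 'ROWS' [FORCE]. ROWS is JSON, a list of rows, each a list of 7 numbers: the turn, a rotation vector about the tool's x, y, z as a fraction of full scale, then the shift along the tool's x, y, z as a fraction of full scale, then the closure, from 0 (fully open) to 1 (shut). In form: [[rx, ry, rz, dx, dy, dz, fingers], ...]. A call has 1 to 8 rows; each row shifts and turns the commanded pose from where the row before left it, along the tool's axes as they then stand; what a row does not reach is not made up. Full scale, the value 1, is 2.5 cm for a shift and pi rad for a turn. A row lasts 1/12 s, in which the tool goes at most 41.7 mm and 7.16 degrees, less where a joint would pass 70% of its speed; a pose out of reach is approached as far as the arm can. A call with a number of a shift or a turn outside -1 to 1 is refused whole. A call with a gripper value outside its range is refused whole. The fingers move at their own pace and stop on an object; FORCE is the grip in N (left out, the last holds). Time passes only in rows, so rows that do not move let the fingers close. It gives the time, the measured TCP pose, the force, the opening and the grip force at its end, in the units of the state.
- r.sense(): the state, without advancing time (a new reading comes with each control period).
- grab_frame(name): name is "scene" or "top" or "wrist"; returns a dict with "pixels" (400x640x3 uint8, red, green, blue), "z_map" (400x640 float32, mm along the optical axis (not along the pixel's ray), 0 where there is no reading), "vertical_fov" (degrees; the focal length in pixels is half the picture's height over the tangent of half this angle, whatever the lens; pixels are square), "cx", "cy" (the principal point, pixels), "cam_to_world" (4x4, takes a point from camera to world coordinates). Camera axes: x right, y down, z forward; pixel columns grow to the right and rows downward; lengths in mm; the calibration is good to about 2 mm. The wrist camera is an equidistant fisheye: a pixel r from the principal point sees the ray r / f radians off the axis. A picture is of the moment at which its call begins.
- r.sign_off(): hands the job in; it is judged then, once.
The state is a dict: "clock": time; "qpos": joint angles; "qvel": joint speeds; "joint_efforts": joint torques, N m; "eef_pos": TCP position; "tcp_rot": TCP orientation; "contact_force": force on the tool from outside, world axes, zero at the start; "wrist_torque": the same for the moment, N m; "opening": opening from 0.0 (shut) to 1.0 (fully open); "grasp_force": force on a finger pad.
Only numpy, scipy, OpenCV 4.12 (cv2) and the standard library are available. Lean on these libraries where they do the work, as an engineer would, in place of code of your own. Each camera call takes 0.05 s, during which the arm holds its last target. There are 200 camera calls.

## Working session

There is one attempt and no reset: what is moved stays moved. The work goes in short steps, Python scripts to look and compute and a shell command to move; the robot and the scene stay as the last step left them, time stands still between calls to the robot, and variables do not carry over. Pictures are saved under pics/ and viewed, at most 10 in all, crops included, and the job is handed in when it is done.

```bash
ls; mkdir -p pics; python3 - <<'E'
from rig import r, grab_frame
import cv2,numpy as np
for n in ("scene","top"):
    f=grab_frame(n); np.savez(f"{n}.npz",**f); cv2.imwrite(f"pics/{n}0.png",f["pixels"][:,:,::-1]); print(n,f["vertical_fov"],f["cx"],f["cy"],np.round(f["cam_to_world"],3).tolist())
print(r.sense())
E
```

```text
pics
scene 50.44669857532591 317.4873912447519 190.19579523313124 [[0.148, -0.596, 0.789, -684.502], [-0.989, -0.108, 0.104, -205.585], [0.023, -0.796, -0.605, 1075.2], [0.0, 0.0, 0.0, 1.0]]
top 43.776931729622014 323.3034319007465 199.47987030587336 [[0.026, -0.977, 0.212, 165.585], [-1.0, -0.025, 0.004, -81.813], [0.001, -0.212, -0.977, 1548.451], [0.0, 0.0, 0.0, 1.0]]
{'clock': 0.1, 'qpos': array([-1.23439506e+00,  3.53588687e-01,  1.63404442e+00, -3.83293878e-06,
        1.15522141e+00, -2.41631401e-03]), 'qvel': array([ 1.68107013e-05, -1.33334969e-03, -1.54326609e-03, -1.38157359e-03,
        7.77424316e-04, -1.66911570e-05]), 'joint_efforts': array([-3.80449865e-04, -6.06355619e+01, -3.42817461e+01, -2.09575574e-04,
        3.85384497e-03,  6.66762560e-06]), 'eef_pos': array([ 207.57978032, -589.06531638,  227.43721042]), 'tcp_rot': array([-3.14033078e+00,  4.55664099e-07,  3.38819128e-01]), 'contact_force': array([-0.87035093,  0.21398577, -0.02561093]), 'wrist_torque': array([-0.02397941, -0.01861393,  0.04915022]), 'grasp_force': 0.0, 'opening': 0.999463653258959}
```

View pics/top0.png

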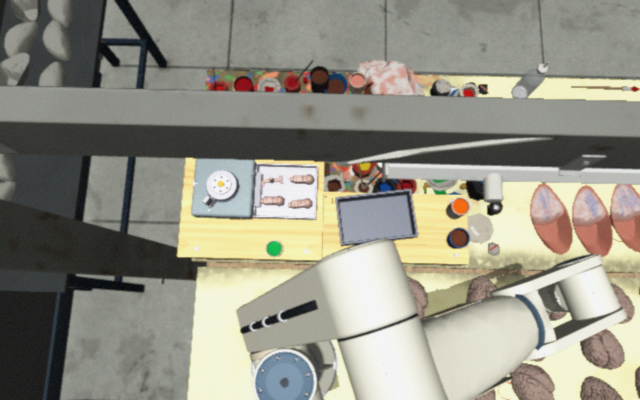

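View pics/scene0.png

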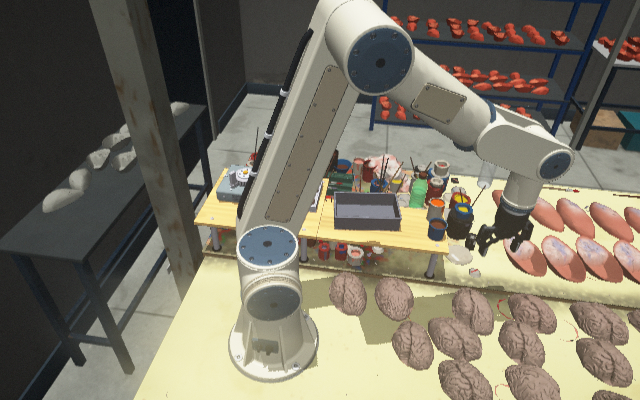

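Top view: moulder (220,187) with its grip at about (207,202), tray (286,192) holding four parts, tote (375,217), pots (457,208) and (457,238). A beam crosses the view above y≈150 px. Next I'll convert these to positions.

```bash
cat > h.py <<'E'
import numpy as np,cv2
from rig import r,grab_frame
def world(f,uv,zplane=None):
    uv=np.atleast_2d(np.asarray(uv,float)); T=np.array(f["cam_to_world"]); F=200/np.tan(np.radians(float(f["vertical_fov"]))/2)
    d=np.c_[(uv[:,0]-f["cx"])/F,(uv[:,1]-f["cy"])/F,np.ones(len(uv))]
    if f.get("fish"):
        a=np.hypot(d[:,0],d[:,1])+1e-9; d=np.c_[d[:,0]/a*np.sin(a),d[:,1]/a*np.sin(a),np.cos(a)]
    dw=d@T[:3,:3].T
    if zplane is None:
        z=np.array([f["z_map"][int(round(v)),int(round(u))] for u,v in uv]); s=z/d[:,2]
    else: s=(zplane-T[2,3])/dw[:,2]
    return T[:3,3]+dw*s[:,None]
def full(f):
    v,u=np.mgrid[:400,:640]; return world(f,np.c_[u.ravel(),v.ravel()]).reshape(400,640,3)
def load(n,fish=False):
    f=dict(np.load(n)); f["fish"]=fish; return f
E
python3 - <<'E'
from h import *
f=load("top.npz"); P=full(f); 
for n,p in dict(grip=(207,202),vent=(220,185),pothole=(457,208),pot2=(457,238),beam=(250,120),beam2=(220,240),beam3=(600,120),rail=(560,163),tray=(286,196),totefloor=(375,217),board=(300,245),green=(275,247)).items(): print(n,P[p[1],p[0]].round())
Z=P[...,2]; X=P[...,0];Y=P[...,1]
roi=np.zeros((400,640),bool); roi[158:225,185:325]=1
# tray parts: pinkish
hsv=cv2.cvtColor(f["pixels"],cv2.COLOR_RGB2HSV)
m=np.zeros((400,640),np.uint8); m[165:222,254:320]=((hsv[165:222,254:320,1]>50))*255
n,l,s,c=cv2.connectedComponentsWithStats(m)
for i in range(1,n):
    if s[i,4]>15:
        v,u=np.where(l==i); w=world(f,np.c_[u,v],158)[:,:2]; cc,ev=np.linalg.eigh(np.cov(w.T)); print(s[i],w.mean(0).round(1),"ax",ev[:,1].round(2),P[v,u,2].max().round())
# tote
m=(Z>180)&(Z<210); m[:,:330]=0; m[:,420:]=0;m[:185]=0;m[250:]=0
v,u=np.where(m); print("tote",len(u),cv2.minAreaRect(np.c_[X[m],Y[m]].astype(np.float32)),np.median(Z[m]))
cv2.imwrite("pics/topcrop.png",cv2.resize(f["pixels"][150:260,180:340,::-1],None,fx=5,fy=5,interpolation=cv2.INTER_CUBIC))
E
```

```text
grip [432. 233. 252.]
vent [487. 209. 221.]
pothole [ 442. -443.  208.]
pot2 [ 362. -447.  184.]
beam [ 329.  -12. 1126.]
beam2 [346. 216. 138.]
beam3 [ 337. -327. 1126.]
rail [ 323. -331. 1038.]
tray [477.  32. 147.]
totefloor [ 423. -225.  144.]
board [337. -13. 143.]
green [328.  57. 150.]
[254 165  66  57 366] [436.4  -3.6] ax [-0.53  0.85] 1548.0
[291 175  22   9  96] [525.1 -20.4] ax [-0.13  0.99] 178.0
[265 197  18   8  70] [460.1  57.4] ax [-0.18  0.98] 178.0
[290 199  21   9  78] [454.5 -17.5] ax [-0.19  0.98] 181.0
tote 671 ((415.7761535644531, -218.45338439941406), (136.7440948486328, 224.65350341796875), 8.020377159118652) 195.29371379256668
```

View pics/topcrop.png

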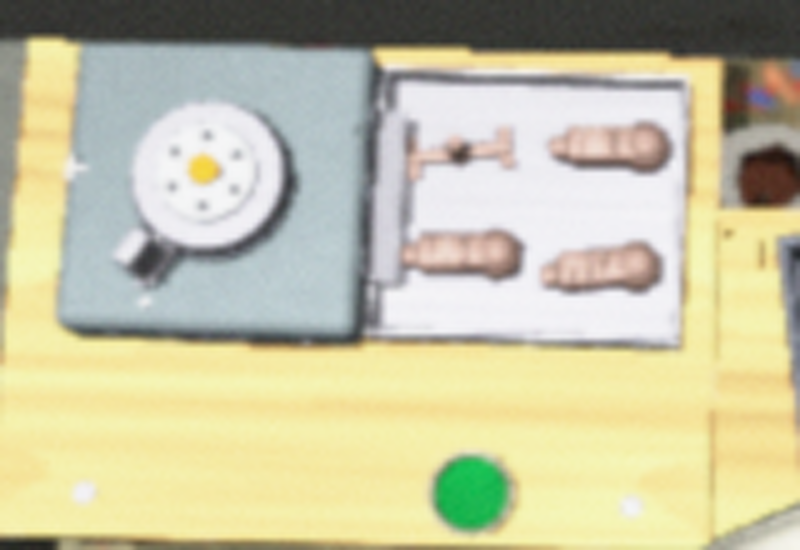

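Top crop: the castings are lower left, lower right and upper right, with bulbs to the right (-y). The runner is upper left. The grip points down-left, and the locked tick is at about (75,168) in the crop. Next I move over the tray for a wrist view.

```bash
python3 -m inch '[[0,0,0,0,0,-1,0],[0,0,0,0,0,-1,0],[0,0,0,0.4,-0.5,-1,0],[0,0,0,0.8,-0.95,-1,0],[0,0,0,0.8,-0.95,-1,0],[0,0,0,0.8,-0.95,-1,0],[0,0,0,0.8,-0.95,0,0],[0,0,0,0.8,-0.95,0,0]]' 30
python3 -m inch '[[0,0,0,0.8,-0.95,0,0],[0,0,0,0.8,-0.95,0,0],[0,0,0,0.8,-0.95,0,0],[0,0,0,0.8,-0.95,0,0],[0,0,0,0.8,-0.95,0,0],[0,0,0,0.8,-0.95,0,0],[0,0,0,0.8,-0.95,0,0],[0,0,0,0.8,-0.95,0,0]]'
python3 -m inch '[[0,0,-0.038,0.8,-0.95,0,0],[0,0,-0.038,0.8,-0.85,0,0],[0,0,-0.038,0.8,-0.8,0,0],[0,0,-0.038,0.9,-0.6,0,0],[0,0,-0.038,0.9,-0.4,0,0],[0,0,-0.038,0.3,-0.1,0,0],[0,0,-0.038,0,0,0,0],[0,0,-0.038,0,0,0,0]]'
python3 -m inch '[[0,0,-0.038,0,0,0,0],[0,0,-0.038,0,0,0,0],[0,0,-0.038,0,0,0,0],[0,0,-0.02,0,0,0,0],[0,0,0,0,0,0,0]]'
```

```text
clock: 0.77
eef_pos: [268.4, -428.3, 379.6]
tcp_rot: [3.139, -0.001, 0.338]
contact_force: [0.1, 0.2, -0.9]
opening: 0.997
grasp_force: 0.0
clock: 1.43
eef_pos: [355.6, -195.2, 377.9]
tcp_rot: [-3.141, 0.0, 0.338]
contact_force: [0.6, 0.6, -0.2]
opening: 0.996
grasp_force: 0.0
clock: 2.1
eef_pos: [399.1, -54.6, 377.8]
tcp_rot: [-3.141, 0.0, 1.302]
contact_force: [-0.3, 0.1, -0.0]
opening: 1.0
grasp_force: 0.0
clock: 2.52
eef_pos: [398.9, -55.4, 377.8]
tcp_rot: [-3.141, -0.0, 1.718]
contact_force: [1.1, 0.5, 1.1]
opening: 0.995
grasp_force: 0.0
```

```bash
python3 - <<'E'
from h import *
f=grab_frame("wrist"); np.savez("w1.npz",**f); cv2.imwrite("pics/w1.png",f["pixels"][:,:,::-1]); print(f["vertical_fov"],f["cx"],f["cy"],np.round(f["cam_to_world"],3).tolist())
E
```

```text
65.70646984690485 322.05214055733546 204.624577293839 [[0.99, 0.137, 0.045, 387.637], [0.144, -0.937, -0.317, 26.147], [-0.002, 0.32, -0.948, 524.361], [0.0, 0.0, 0.0, 1.0]]
```

View pics/w1.png

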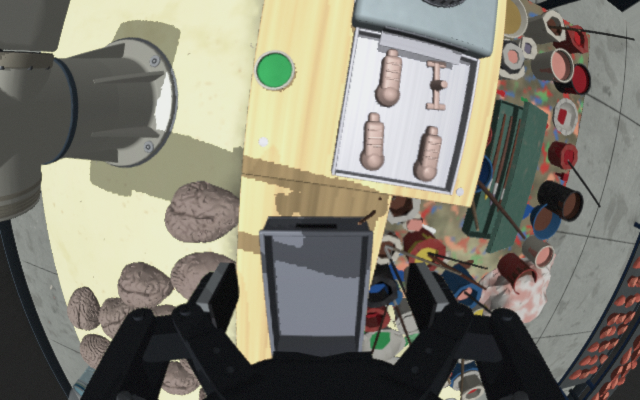

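Wrist view: castings at (388,78), (372,140) and (428,152), the runner at (436,85), the tote at (317,285).

```bash
cat >> h.py <<'E'
def stems(f,roi,zp=157):
    hsv=cv2.cvtColor(f["pixels"],cv2.COLOR_RGB2HSV); u0,v0,u1,v1=roi
    m=np.zeros((400,640),np.uint8); s=hsv[v0:v1,u0:u1]; m[v0:v1,u0:u1]=((s[...,1]>55)&((s[...,0]<15)|(s[...,0]>170)))*255
    m=cv2.morphologyEx(m,cv2.MORPH_OPEN,np.ones((3,3),np.uint8))
    n,l,st,c=cv2.connectedComponentsWithStats(m)
    for i in range(1,n):
        if st[i,4]<60: continue
        v,u=np.where(l==i); w=world(f,np.c_[u,v],zp)[:,:2]; mu=w.mean(0); ev=np.linalg.eigh(np.cov(w.T))[1][:,1]; ev*=np.sign(ev[1])
        q=(w-mu)@ev; p=(w-mu)@np.array([-ev[1],ev[0]])
        # stem-only side midline
        k=(q>q.max()-50)&(q<q.max()-12)
        a=np.polyfit(q[k],p[k],1); 
        cpt=mu+ev*(q.max()-30)+np.array([-ev[1],ev[0]])*np.polyval(a,q.max()-30)
        print("px",c[i].round(),"area",st[i,4],"len",np.ptp(q).round(1),"wid",np.ptp(p).round(1),"centre",cpt.round(1),"yaw",round(float(np.arctan2(ev[1],ev[0])),3),"stem yaw",round(float(np.arctan2(ev[1],ev[0])+np.arctan(a[0])),3))
E
python3 - <<'E'
from h import *
f=load("w1.npz",True); stems(f,(345,40,470,185))
P=full(f); m=(P[...,2]>185)&(P[...,2]<205); m[:205]=0;m[345:]=0;m[:,:250]=0;m[:,385:]=0
print("tote rim",cv2.minAreaRect(np.c_[P[m][:,0],P[m][:,1]].astype(np.float32)),P[m][:,:2].min(0),P[m][:,:2].max(0))
for p in [(388,78),(372,140),(316,290),(410,80),(400,45)]: print(p,P[p[1],p[0]].round(1))
px=[(265,222),(368,222),(268,348),(365,348)]
print(world(f,px,196).round(1))
E
```

```text
tote rim ((422.61114501953125, -203.66830444335938), (157.3221435546875, 200.45037841796875), 8.321099281311035) [ 334.3332864  -313.26139433] [514.92939824 -98.31452542]
(388, 78) [456.1  68.1 171.3]
(372, 140) [449.8  -6.  170.9]
(316, 290) [ 415.8 -232.4  145.4]
(410, 80) [488.8  74.6 145.4]
(400, 45) [464.7 110.5 168.3]
[[ 340.9 -114.1  196. ]
 [ 458.5  -96.8  196. ]
 [ 356.6 -315.4  196. ]
 [ 497.3 -293.5  196. ]]
```

```bash
python3 - <<'E'
from h import *
f=load("w1.npz",True); 
hsv=cv2.cvtColor(f["pixels"],cv2.COLOR_RGB2HSV)
for p in [(388,78),(372,150),(428,152),(355,150),(436,85),(410,120)]: print(p,f["pixels"][p[1],p[0]],hsv[p[1],p[0]])
E
sed -i 's/s\[...,1\]>55)&((s\[...,0\]<15)|(s\[...,0\]>170))/s[...,1]>45)\&((s[...,0]<18)|(s[...,0]>165))/' h.py
python3 -c "
from h import *
f=load('w1.npz',True);stems(f,(345,40,470,185))"
```

```text
(388, 78) [207 183 174] [  8  41 207]
(372, 150) [213 188 179] [  8  41 213]
(428, 152) [217 191 183] [  7  40 217]
(355, 150) [230 230 236] [120   6 236]
(436, 85) [68 59 57] [ 5 41 68]
(410, 120) [224 225 232] [116   9 232]
```

```bash
sed -i 's/\[...,1\]>45/[...,1]>24/' h.py
python3 -c "
from h import *
f=load('w1.npz',True);stems(f,(345,40,470,185))"
```

```text
px [389.  79.] area 1041 len 69.8 wid 27.7 centre [460.8  76.6] yaw 1.583 stem yaw 1.598
px [436.  85.] area 505 len 59.7 wid 25.8 centre [520.7  74.7] yaw 1.708 stem yaw 1.657
px [373. 143.] area 991 len 68.4 wid 27.5 centre [453.3  -4.4] yaw 1.693 stem yaw 1.687
px [428. 155.] area 985 len 68.4 wid 30.5 centre [526.2  -7.2] yaw 1.583 stem yaw 1.568
```

```bash
python3 -m inch '[[0,0,0.004,0.57,0.82,1,0.55],[0,0,0.004,0.57,0.82,1,0.55],[0,0,0,0.57,0.82,1,0.55],[0,0,0,0,0,1,0.55],[0,0,0,0,0,1,0.55],[0,0,0,0,0,1,0.55],[0,0,0,0,0,0,0.55],[0,0,0,0,0,0,0.55]]' 30
python3 - <<'E'
from h import *
print({k:np.round(v,3) for k,v in r.sense().items() if k in("eef_pos","tcp_rot","opening")})
f=grab_frame("wrist"); np.savez("w2.npz",**f); cv2.imwrite("pics/w2.png",f["pixels"][:,:,::-1])
f["fish"]=True; stems(f,(200,60,520,330))
E
```

```text
clock: 3.23
eef_pos: [453.7, -5.0, 227.5]
tcp_rot: [-3.139, -0.0, 1.688]
contact_force: [0.7, -0.6, 0.7]
opening: 0.452
grasp_force: 0.0
{'eef_pos': array([453.699,  -4.963, 227.49 ]), 'tcp_rot': array([-3.139, -0.   ,  1.688]), 'opening': np.float64(0.452)}
px [344. 117.] area 3004 len 70.0 wid 28.2 centre [460.6  76.6] yaw 1.599 stem yaw 1.596
px [426. 120.] area 1477 len 58.8 wid 26.1 centre [520.8  75.9] yaw 1.723 stem yaw 1.732
px [512. 190.] area 215 len 44.0 wid 5.3 centre [608.7  27.7] yaw 1.575 stem yaw 1.574
px [321. 222.] area 2499 len 73.5 wid 27.4 centre [452.7  -2.7] yaw 1.7 stem yaw 1.701
px [412. 234.] area 2494 len 73.8 wid 31.9 centre [525.9  -5. ] yaw 1.624 stem yaw 1.589
px [515. 214.] area 153 len 29.5 wid 5.9 centre [ 6.185e+02 -6.000e-01] yaw 1.602 stem yaw 1.566
px [504. 271.] area 287 len 75.2 wid 5.7 centre [626.1 -38.8] yaw 2.442 stem yaw 2.442
px [414. 296.] area 262 len 32.5 wid 11.5 centre [554.4 -76.3] yaw 2.699 stem yaw 2.735
px [464. 304.] area 154 len 21.6 wid 13.2 centre [609.8 -94.8] yaw 2.255 stem yaw 2.231
px [483. 306.] area 73 len 14.7 wid 11.2 centre [641.2 -98.5] yaw 1.955 stem yaw 2.598
px [324. 318.] area 167 len 32.5 wid 7.5 centre [ 460.8 -114.4] yaw 1.1 stem yaw 1.114
px [512. 323.] area 201 len 28.6 wid 24.9 centre [ 686.2 -115.1] yaw 2.768 stem yaw 2.52
px [357. 324.] area 145 len 16.6 wid 12.6 centre [ 495.3 -125.8] yaw 1.565 stem yaw 1.44
```

View pics/w2.png

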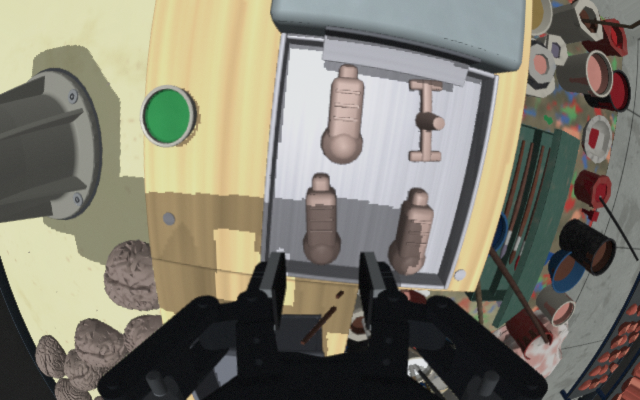

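Wrist view close up: fingers straddle casting B at (321,222). The others are clear, and the positions agree within 2 mm. I descend and grip.

```bash
python3 -m inch '[[0,0,0,0.04,0,0.8,0.55],[0,0,0,0,0,0.8,0.55],[0,0,0,0,0,0.5,0.55],[0,0,0,0,0,0.2,0.55],[0,0,0,0,0,0,0.55]]' 30
python3 -m inch '[[0,0,0,0,0,0,0.9],[0,0,0,0,0,0,0.9],[0,0,0,0,0,0,0.9],[0,0,0,0,0,0,0.9]]' 30
```

```text
clock: 3.7
eef_pos: [454.8, -4.1, 171.2]
tcp_rot: [3.141, 0.0, 1.689]
contact_force: [-1.0, 0.1, 0.4]
opening: 0.446
grasp_force: 0.0
clock: 4.03
eef_pos: [454.9, -4.0, 171.4]
tcp_rot: [3.14, 0.0, 1.69]
contact_force: [0.6, -0.5, -0.3]
opening: 0.1
grasp_force: 0.0
```

```bash
python3 - <<'E'
from h import *
print(r.sense()["grasp_force"])
f=grab_frame("wrist"); np.savez("w3.npz",**f); cv2.imwrite("pics/w3.png",f["pixels"][:,:,::-1])
E
```

```text
0.0
```

View pics/w3.png

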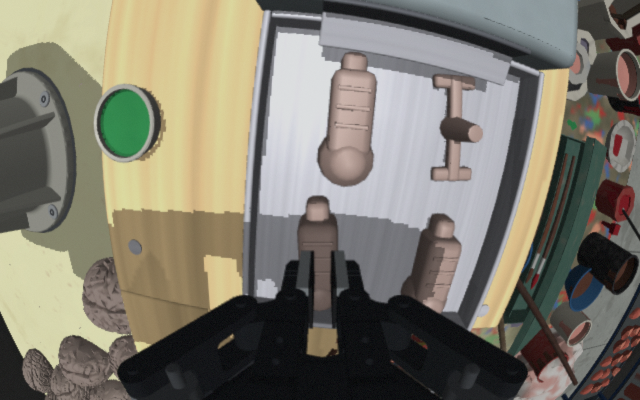

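Wrist view: the fingers closed above casting B's top without touching it, with the tips at (308,255) and (338,255). I'll check tip height from depth.

```bash
python3 - <<'E'
from h import *
f=load("w3.npz",True); P=full(f)
for p in [(305,254),(308,257),(340,254),(338,257),(305,275),(342,275),(318,235),(350,120),(350,160),(323,262),(323,290),(400,240),(290,310),(352,310)]: print(p,P[p[1],p[0]].round(1))
print(f["cam_to_world"].round(3))
E
```

```text
(305, 254) [445.7   6.  182.7]
(308, 257) [447.3   6.5 186.3]
(340, 254) [462.7   8.5 183.7]
(338, 257) [461.7   7.6 185.3]
(305, 275) [446.7   6.4 202.8]
(342, 275) [462.7   7.9 202.3]
(318, 235) [451.4  11.2 169.8]
(350, 120) [459.7  71.8 170.3]
(350, 160) [462.2  52.8 171.7]
(323, 262) [455.9  -4.1 170.7]
(323, 290) [458.  -22.1 171.2]
(400, 240) [504.2   1.9 144.4]
(290, 310) [442.4   7.5 229.7]
(352, 310) [464.6   9.5 228.9]
[[ 9.93000e-01  1.10000e-01  3.80000e-02  4.45662e+02]
 [ 1.17000e-01 -9.41000e-01 -3.18000e-01  7.78290e+01]
 [ 0.00000e+00  3.20000e-01 -9.47000e-01  3.17927e+02]
 [ 0.00000e+00  0.00000e+00  0.00000e+00  1.00000e+00]]
```

Depth puts the tips at about z≈180, roughly 9 mm behind the TCP instead of ahead of it. I'll reopen and go down in small steps, watching the force.

```bash
python3 -m inch '[[0,0,0,0,0,0,0.55],[0,0,0,0,0,0,0.55],[0,0,0,0,0,0,0.55],[0,0,0,0,0,0.3,0.55],[0,0,0,0,0,0.3,0.55],[0,0,0,0,0,0,0.55]]' 30
python3 - <<'E'
from h import *
f=grab_frame("wrist"); np.savez("w4.npz",**f); cv2.imwrite("pics/w4.png",f["pixels"][180:400,150:500,::-1])
f["fish"]=True;P=full(f)
m=np.zeros((400,640),bool);m[225:300,240:400]=1
dark=(f["pixels"].max(2)<75)&m
for v in range(225,290,4):
    u=np.where(dark[v]&(P[v,:,2]>150))[0]; print(v,len(u),(u.min(),u.max(),P[v,u[0]].round(),P[v,u[-1]].round()) if len(u) else "")
E
```

```text
clock: 4.58
eef_pos: [453.3, -4.0, 153.9]
tcp_rot: [-3.139, -0.0, 1.69]
contact_force: [-0.8, -0.3, 0.1]
opening: 0.452
grasp_force: 0.0
225 6 (np.int64(247), np.int64(252), array([414.,  17., 164.]), array([414.,  12., 152.]))
229 19 (np.int64(247), np.int64(338), array([414.,  14., 162.]), array([460.,  16., 152.]))
233 26 (np.int64(246), np.int64(340), array([414.,  14., 165.]), array([461.,  15., 156.]))
237 48 (np.int64(246), np.int64(341), array([414.,  11., 165.]), array([461.,  14., 158.]))
241 13 (np.int64(246), np.int64(341), array([414.,   9., 165.]), array([461.,  15., 165.]))
245 9 (np.int64(246), np.int64(342), array([415.,   7., 166.]), array([461.,  14., 166.]))
249 7 (np.int64(246), np.int64(342), array([414.,   4., 163.]), array([462.,  12., 167.]))
253 36 (np.int64(246), np.int64(373), array([414.,   1., 163.]), array([477.,  11., 166.]))
257 38 (np.int64(246), np.int64(374), array([414.,  -1., 163.]), array([477.,  10., 169.]))
261 41 (np.int64(245), np.int64(376), array([414.,  -2., 165.]), array([478.,  10., 172.]))
265 68 (np.int64(245), np.int64(388), array([414.,  -4., 166.]), array([485.,   7., 169.]))
269 70 (np.int64(245), np.int64(390), array([414.,  -7., 166.]), array([485.,   7., 174.]))
273 73 (np.int64(245), np.int64(391), array([414.,  -9., 166.]), array([485.,   7., 178.]))
277 77 (np.int64(245), np.int64(393), array([414., -11., 166.]), array([485.,   7., 182.]))
281 79 (np.int64(245), np.int64(395), array([414., -15., 165.]), array([485.,   7., 185.]))
285 83 (np.int64(245), np.int64(396), array([414., -18., 164.]), array([485.,   7., 188.]))
289 66 (np.int64(245), np.int64(398), array([414., -20., 164.]), array([485.,   7., 192.]))
```

View pics/w4.png

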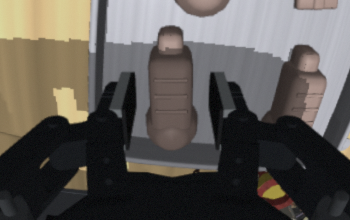

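View: fingers straddle B's stem well centred, with tips at about z≈166 (TCP 154). I go 14 mm lower and grip.

```bash
python3 -m inch '[[0,0,0,0,0,0.3,0.55],[0,0,0,0,0,0.25,0.55],[0,0,0,0,0,0,0.55]]' 30
python3 -m inch '[[0,0,0,0,0,0,0.9],[0,0,0,0,0,0,0.9],[0,0,0,0,0,0,0.9],[0,0,0,0,0,0,0.9]]' 30
```

```text
clock: 4.88
eef_pos: [453.6, -4.0, 140.5]
tcp_rot: [-3.14, -0.0, 1.69]
contact_force: [0.2, -0.2, -0.5]
opening: 0.452
grasp_force: 0.0
clock: 5.22
eef_pos: [454.5, -4.0, 142.0]
tcp_rot: [3.141, 0.0, 1.69]
contact_force: [0.8, -0.2, -0.9]
opening: 0.253
grasp_force: 29.4
```

Gripped (21.5 mm, 29 N). I'll refine the tote pose from the stored frames.

```bash
python3 - <<'E'
from h import *
a=np.radians(8.1); R=np.array([[np.cos(a),np.sin(a)],[-np.sin(a),np.cos(a)]])
f=load("top.npz"); P=full(f); m=(P[...,2]>188)&(P[...,2]<204); m[:,:330]=0; m[:,420:]=0;m[:185]=0;m[250:]=0
q=P[m][:,:2]@R.T
print(np.percentile(q,[0,1,3,5,10,50,90,95,97,99,100],axis=0).round(0).T.tolist())
# colour segmentation: tote (grey-blue) vs yellow board, in top image
hsv=cv2.cvtColor(f["pixels"],cv2.COLOR_RGB2HSV); k=np.zeros((400,640),np.uint8); s=hsv[185:250,330:425]; k[185:250,330:425]=(~((s[...,0]>12)&(s[...,0]<35)&(s[...,1]>60)))*255
k=cv2.morphologyEx(k,cv2.MORPH_OPEN,np.ones((5,5),np.uint8)); c=max(cv2.findContours(k,0,2)[0],key=cv2.contourArea)
w=world(f,c[:,0],196)[:,:2].astype(np.float32); print(cv2.minAreaRect(w))
for n in("w1.npz","w2.npz"):
    f=load(n,True); P=full(f); m=(P[...,2]>190)&(P[...,2]<202)&(P[...,1]<-80)&(P[...,0]>320)&(P[...,0]<500)&(P[...,1]>-330)
    m&=(f["pixels"].max(2)>80)
    q=P[m][:,:2]@R.T; print(n,m.sum(),np.percentile(q,[0,3,5,10,50,90,95,97,100],axis=0).round(0).T.tolist())
E
```

```text
[[312.0, 313.0, 314.0, 314.0, 315.0, 390.0, 445.0, 447.0, 447.0, 448.0, 449.0], [-387.0, -386.0, -385.0, -384.0, -383.0, -285.0, -175.0, -173.0, -172.0, -172.0, -163.0]]
((414.44879150390625, -222.94265747070312), (179.3695068359375, 221.9409637451172), 1.4811031818389893)
w1.npz 1611 [[311.0, 313.0, 313.0, 314.0, 377.0, 445.0, 446.0, 446.0, 447.0], [-377.0, -356.0, -347.0, -330.0, -213.0, -173.0, -172.0, -172.0, -161.0]]
w2.npz 55 [[313.0, 313.0, 313.0, 314.0, 318.0, 373.0, 448.0, 448.0, 448.0], [-253.0, -252.0, -251.0, -250.0, -243.0, -174.0, -174.0, -173.0, -172.0]]
```

```bash
python3 -m inch '[[0,0,0,0,0,-0.5,0.9],[0,0,0,0,0,-1,0.9],[0,0,0,0,0,-1,0.9],[0,0,0,0,0,-1,0.9],[0,0,0,0,0,-0.5,0.9],[0,0,0,0,0,0,0.9]]' 30
```

```text
clock: 5.72
eef_pos: [456.2, -4.0, 244.9]
tcp_rot: [3.136, 0.001, 1.69]
contact_force: [0.7, 0.3, -0.4]
opening: 0.25
grasp_force: 29.4
```

```bash
python3 -m inch '[[0,0,0,-0.5,-0.12,0,0.9],[0,0,0,-0.93,-0.24,0,0.9],[0,0,0,-0.93,-0.24,0,0.9],[0,0,0,-0.93,-0.24,0,0.9],[0,0,0,-0.93,-0.24,0,0.9],[0,0,0,-0.93,-0.24,0,0.9],[0,0,0,-0.93,-0.24,0,0.9],[0,0,0,-0.93,-0.24,0,0.9]]' 30
python3 -m inch '[[0,0,0,-0.93,-0.24,0,0.9],[0,0,0,-0.93,-0.24,0,0.9],[0,0,0,-0.93,-0.24,0,0.9],[0,0,-0.007,-0.46,-0.12,0,0.9],[0,0,0,0,0,0,0.9],[0,0,0,0,0,0.5,0.9],[0,0,0,0,0,0,0.9]]' 30
```

```text
clock: 6.38
eef_pos: [429.6, -184.2, 240.7]
tcp_rot: [-3.141, -0.001, 1.69]
contact_force: [0.4, 0.1, 0.1]
opening: 0.252
grasp_force: 29.4
clock: 6.97
eef_pos: [418.0, -265.4, 226.9]
tcp_rot: [-3.139, -0.003, 1.711]
contact_force: [-0.6, 0.5, -1.6]
opening: 0.252
grasp_force: 29.5
```

```bash
python3 - <<'E'
from h import *
for n,c,tip in (("w4.npz",(453.3,-4.0),166),("w3.npz",(454.9,-4),180)):
    f=load(n,True); P=full(f).copy(); yaw=1.69
    d=P[...,:2]-np.array(c); lx=d@[np.cos(yaw),np.sin(yaw)]; ly=d@[np.sin(yaw),-np.cos(yaw)]
    m=(f["pixels"].max(2)<70)&(abs(lx)<25)&(abs(ly)<110)&(P[...,2]>tip-4); m[:225]=0
    for lo in range(0,100,10):
        k=m&(abs(ly)>=lo)&(abs(ly)<lo+10)
        if k.sum()>20: print(n,lo,"z above tip min/5%",(np.percentile(P[k][:,2],[1,5])-tip).round())
E
python3 -m inch '[[0,0,0,0,0,1,0.9],[0,0,0,0,0,1,0.9],[0,0,0,0,0,0.6,0.9],[0,0,0,0,0,0.4,0.9],[0,0,0,0,0,0.1,0.9],[0,0,0,0,0,0,0.9]]' 30
```

```text
w4.npz 0 z above tip min/5% [-3. 65.]
w4.npz 10 z above tip min/5% [-1.  6.]
w4.npz 20 z above tip min/5% [0. 8.]
w4.npz 30 z above tip min/5% [-3.  6.]
w4.npz 40 z above tip min/5% [40. 45.]
w4.npz 50 z above tip min/5% [46. 51.]
w4.npz 60 z above tip min/5% [-4. -2.]
w3.npz 0 z above tip min/5% [ 2. 13.]
w3.npz 10 z above tip min/5% [ 6. 15.]
w3.npz 20 z above tip min/5% [38. 41.]
w3.npz 30 z above tip min/5% [43. 48.]
w3.npz 40 z above tip min/5% [53. 59.]
w3.npz 50 z above tip min/5% [68. 72.]
w3.npz 60 z above tip min/5% [79. 81.]
clock: 7.47
eef_pos: [419.1, -265.9, 151.4]
tcp_rot: [-3.141, -0.001, 1.712]
contact_force: [0.2, -0.5, 0.1]
opening: 0.252
grasp_force: 29.5
```

```bash
python3 -m inch '[[0,0,0,0,0,0.2,0.9],[0,0,0,0,0,0.05,0.9],[0,0,0,0,0,0,0.62],[0,0,0,0,0,0,0.62],[0,0,0,0,0,0,0.6],[0,0,0,0,0,-0.6,0.6],[0,0,0,0,0,-1,0.6],[0,0,0,0,0,-1,0.6]]' 30
python3 -m inch '[[0,0,0.006,0.7,0.3,-0.8,0.6],[0,0,0.033,0.97,0.4,0,0.55],[0,0,0,0.97,0.3,0,0.55],[0,0,0,0.97,0.2,0,0.55],[0,0,0,0.97,0.2,0,0.55],[0,0,0,0.97,0.2,0,0.55],[0,0,0,0.97,0.2,0,0.55],[0,0,0,0,0,0,0.55]]'
python3 - <<'E'
from h import *
f=grab_frame("top"); np.savez("top2.npz",**f); cv2.imwrite("pics/top2.png",f["pixels"][:,:,::-1])
f=grab_frame("wrist"); np.savez("w5.npz",**f); f["fish"]=True; stems(f,(200,30,500,330))
E
```

```text
clock: 8.13
eef_pos: [418.7, -266.2, 211.0]
tcp_rot: [-3.14, -0.001, 1.712]
contact_force: [0.1, -0.0, 0.2]
opening: 0.396
grasp_force: 0.0
clock: 8.8
eef_pos: [457.0, -98.1, 231.0]
tcp_rot: [3.141, -0.001, 1.591]
contact_force: [-0.8, 0.1, 0.2]
opening: 0.451
grasp_force: 0.0
px [420. 104.] area 2963 len 69.5 wid 30.8 centre [526.5  -6.1] yaw 1.574 stem yaw 1.572
px [391. 193.] area 1058 len 34.5 wid 27.9 centre [520.6 -83.4] yaw 2.92 stem yaw 3.093
px [439. 245.] area 4369 len 136.8 wid 91.5 centre [ 538.3 -117.4] yaw 2.37 stem yaw 1.971
px [473. 190.] area 155 len 15.5 wid 11.1 centre [594.1 -93.1] yaw 2.389 stem yaw 2.39
px [327. 222.] area 308 len 38.4 wid 6.2 centre [ 452.4 -112.6] yaw 0.658 stem yaw 0.643
px [383. 253.] area 165 len 17.4 wid 12.8 centre [ 487.2 -133.1] yaw 0.131 stem yaw -0.012
px [494. 263.] area 106 len 16.6 wid 10.5 centre [ 635.1 -161.9] yaw 3.069 stem yaw 2.308
px [494. 307.] area 73 len 12.4 wid 12.0 centre [ 657.6 -291. ] yaw 0.511 stem yaw 1.894
```

```bash
python3 -m inch '[[0,0,0.005,0.5,0.3,0,0.55],[0,0,0,0.9,0.7,0,0.55],[0,0,0,0.9,0.8,0,0.55],[0,0,0,0.9,0.7,0.3,0.55],[0,0,0,0.4,0.34,0.6,0.55],[0,0,0,0,0,0.8,0.55],[0,0,0,0,0,0.6,0.55],[0,0,0,0,0,0,0.55]]' 30
```

```text
clock: 9.57
eef_pos: [525.3, -11.5, 170.3]
tcp_rot: [-3.137, 0.0, 1.573]
contact_force: [-0.6, -0.4, -0.8]
opening: 0.452
grasp_force: 0.0
```

View pics/top2.png

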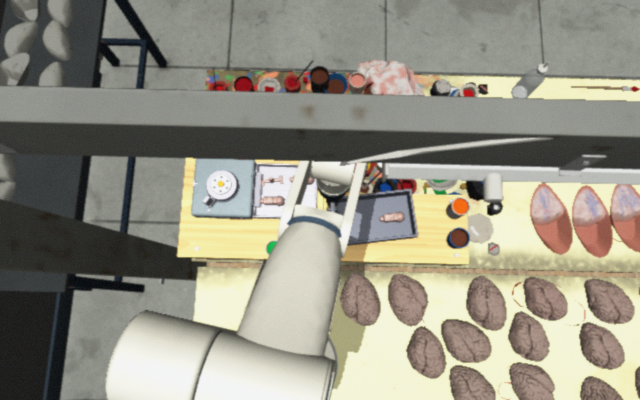

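The first casting lies in the tote at about (393,217) px, clear of the walls. I shift +5 mm along the stem, descend and grip casting C.

```bash
python3 -m inch '[[0,0,0,0.2,0.03,0.3,0.55],[0,0,0,0,0,0.5,0.55],[0,0,0,0,0,0.35,0.55],[0,0,0,0,0,0,0.55],[0,0,0,0,0,0,0.9],[0,0,0,0,0,0,0.9],[0,0,0,0,0,0,0.9],[0,0,0,0,0,0,0.9]]' 30
```

```text
clock: 10.23
eef_pos: [528.2, -5.9, 145.0]
tcp_rot: [3.141, 0.0, 1.573]
contact_force: [-0.9, -0.1, -0.5]
opening: 0.253
grasp_force: 29.5
```

```bash
python3 -m inch '[[0,0,0,0,0,-0.6,0.9],[0,0,0,0,0,-1,0.9],[0,0,0,0,0,-1,0.9],[0,0,0,0,0,-1,0.9],[0,0,0,-0.5,-0.3,-0.4,0.9],[0,0,0,-0.93,-0.54,0,0.9],[0,0,0,-0.93,-0.54,0,0.9],[0,0,0,-0.93,-0.54,0,0.9]]' 30
python3 -m inch '[[0,0,0,-0.93,-0.54,0,0.9],[0,0,0,-0.93,-0.54,0,0.9],[0,0,0,-0.93,-0.54,0,0.9],[0,0,0,-0.44,-0.26,0,0.9],[0,0,-0.022,0,0,0,0.9],[0,0,-0.022,0,0,0.6,0.9],[0,0,0,0,0,0,0.9]]' 30
```

```text
clock: 10.9
eef_pos: [478.8, -89.3, 244.3]
tcp_rot: [3.141, 0.0, 1.574]
contact_force: [0.0, 0.0, -0.7]
opening: 0.253
grasp_force: 29.5
clock: 11.48
eef_pos: [431.3, -169.3, 227.5]
tcp_rot: [-3.139, -0.001, 1.714]
contact_force: [-0.9, 0.0, -0.9]
opening: 0.248
grasp_force: 29.5
```

```bash
python3 -m inch '[[0,0,0,0,0,1,0.9],[0,0,0,0,0,1,0.9],[0,0,0,0,0,0.6,0.9],[0,0,0,0,0,0.4,0.9],[0,0,0,0,0,0.1,0.9],[0,0,0,0,0,0,0.9],[0,0,0,0,0,0,0.9]]' 30
```

```text
clock: 12.07
eef_pos: [433.7, -169.2, 152.6]
tcp_rot: [3.141, 0.0, 1.711]
contact_force: [-0.1, -0.3, -0.4]
opening: 0.252
grasp_force: 29.5
```

```bash
python3 -m inch '[[0,0,0,0,0,0.12,0.9],[0,0,0,0,0,0,0.65],[0,0,0,0,0,0,0.65],[0,0,0,0,0,0,0.65],[0,0,0,0,0,-0.6,0.65],[0,0,0,0,0,-1,0.65],[0,0,0,0,0,-1,0.6],[0,0,0.036,0,0,-0.8,0.55]]' 30
python3 -m inch '[[0,0,0,0.5,0.07,0,0.55],[0,0,0,0.98,0.14,0,0.55],[0,0,0,0.98,0.14,0,0.55],[0,0,0,0.98,0.14,0,0.55],[0,0,0,0.98,0.14,0,0.55],[0,0,0,0.98,0.14,0,0.55],[0,0,0,0.98,0.14,0,0.55],[0,0,0,0.98,0.14,0,0.55]]'
python3 -m inch '[[0,0,0,0.98,0.14,0,0.55],[0,0,0,0.98,0.14,0,0.55],[0,0,0,0.5,0.07,0.3,0.55],[0,0,0,0,0,0.6,0.55],[0,0,0,0,0,0.5,0.55],[0,0,0,0,0,0,0.55]]'
```

```text
clock: 12.73
eef_pos: [433.9, -169.1, 235.8]
tcp_rot: [3.14, 0.0, 1.6]
contact_force: [0.2, -1.2, -0.2]
opening: 0.451
grasp_force: 0.0
clock: 13.4
eef_pos: [454.8, 17.1, 234.3]
tcp_rot: [3.14, -0.0, 1.598]
contact_force: [0.3, 0.8, -0.1]
opening: 0.448
grasp_force: 0.0
clock: 13.9
eef_pos: [460.3, 77.8, 197.2]
tcp_rot: [-3.139, -0.0, 1.599]
contact_force: [-0.8, -0.6, -0.1]
opening: 0.45
grasp_force: 0.0
```

```bash
python3 -m inch '[[0,0,0,-0.04,0,0.9,0.55],[0,0,0,0,0,0.7,0.55],[0,0,0,0,0,0.4,0.55],[0,0,0,0,0,0.1,0.55],[0,0,0,0,0,0,0.9],[0,0,0,0,0,0,0.9],[0,0,0,0,0,0,0.9],[0,0,0,0,0,0,0.9]]' 30
```

```text
clock: 14.57
eef_pos: [462.0, 76.4, 147.2]
tcp_rot: [3.14, -0.0, 1.599]
contact_force: [-0.3, 0.2, -0.2]
opening: 0.252
grasp_force: 30.8
```

```bash
python3 -m inch '[[0,0,0,0,0,-0.6,0.9],[0,0,0,0,0,-1,0.9],[0,0,0,0,0,-1,0.9],[0,0,0,0,0,-1,0.9],[0,0,0,0,0,-0.4,0.9],[0,0,0,-0.5,-0.15,0,0.9],[0,0,0,-0.91,-0.3,0,0.9],[0,0,0,-0.91,-0.3,0,0.9]]' 30
python3 -m inch '[[0,0,0,-0.91,-0.3,0,0.9],[0,0,0,-0.91,-0.3,0,0.9],[0,0,0,-0.91,-0.3,0,0.9],[0,0,0,-0.91,-0.3,0,0.9],[0,0,0,-0.91,-0.3,0,0.9],[0,0,0,-0.91,-0.3,0,0.9],[0,0,0,-0.91,-0.3,0,0.9],[0,0,0,-0.91,-0.3,0,0.9]]'
python3 -m inch '[[0,0,-0.018,-0.41,-0.16,0,0.9],[0,0,-0.018,0,0,0,0.9],[0,0,0,0,0,0,0.9]]'
python3 - <<'E'
from h import *
f=grab_frame("wrist"); np.savez("w6.npz",**f); f["fish"]=True; P=full(f); m=(P[...,2]>190)&(P[...,2]<202)&(P[...,1]<-80)&(P[...,0]>320)&(P[...,0]<500)&(P[...,1]>-330)
a=np.radians(8.1); R=np.array([[np.cos(a),np.sin(a)],[-np.sin(a),np.cos(a)]]);q=P[m][:,:2]@R.T; print(m.sum(),np.percentile(q,[0,3,5,10,50,90,95,97,100],axis=0).round(0).T.tolist())
stems(f,(250,150,420,390))
cv2.imwrite("pics/w6.png",f["pixels"][:,:,::-1])
E
```

```text
clock: 15.23
eef_pos: [444.1, 17.6, 246.5]
tcp_rot: [3.141, -0.0, 1.6]
contact_force: [0.2, 0.2, 0.1]
opening: 0.253
grasp_force: 30.8
clock: 15.9
eef_pos: [388.7, -166.8, 246.2]
tcp_rot: [3.141, 0.0, 1.599]
contact_force: [-0.0, 0.5, -0.2]
opening: 0.248
grasp_force: 30.8
clock: 16.15
eef_pos: [385.2, -176.7, 246.1]
tcp_rot: [-3.141, -0.0, 1.712]
contact_force: [-0.4, 0.5, 0.1]
opening: 0.252
grasp_force: 30.8
5011 [[314.0, 316.0, 317.0, 318.0, 389.0, 446.0, 448.0, 448.0, 450.0], [-386.0, -289.0, -279.0, -261.0, -189.0, -172.0, -171.0, -170.0, -161.0]]
px [384. 214.] area 2242 len 73.1 wid 29.6 centre [ 435.9 -168. ] yaw 1.712 stem yaw 1.695
px [323. 279.] area 5281 len 138.0 wid 53.4 centre [ 390.2 -209.8] yaw 1.736 stem yaw 1.725
```

View pics/w6.png

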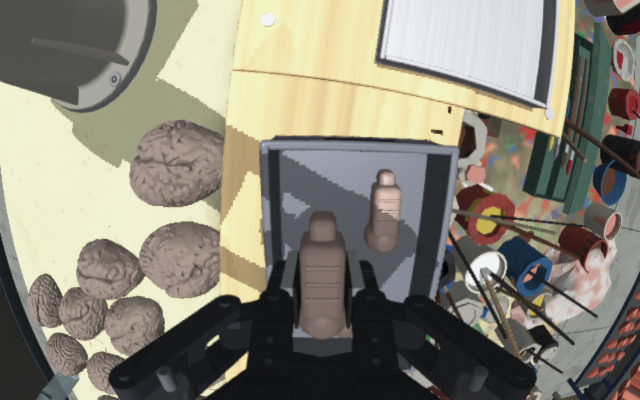

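Held casting is over the left half of the tote, casting C lies at (384,214) and there is clear space below. I'm setting it down.

```bash
python3 -m inch '[[0,0,0,0,0.08,0.6,0.9],[0,0,0,0,0,1,0.9],[0,0,0,0,0,1,0.9],[0,0,0,0,0,0.8,0.9],[0,0,0,0,0,0.3,0.9],[0,0,0,0,0,0,0.9],[0,0,0,0,0,0,0.9]]' 30
```

```text
clock: 16.78
eef_pos: [387.9, -175.6, 154.2]
tcp_rot: [-3.141, -0.0, 1.711]
contact_force: [-0.3, -0.3, -0.5]
opening: 0.248
grasp_force: 30.8
```

Lower 4 mm more, release, rise, then compute the ring grip geometry.

```bash
python3 -m inch '[[0,0,0,0,0,0.16,0.9],[0,0,0,0,0,0,0.65],[0,0,0,0,0,0,0.65],[0,0,0,0,0,0,0.65],[0,0,0,0,0,-0.6,0.65],[0,0,0,0,0,-1,0.65],[0,0,0,0,0,-1,0.5],[0,0,0,0,0,-1,0.2]]' 30
python3 -m inch '[[0,0,0,0.5,0,-1,0],[0,0,0,1,0.1,-1,0],[0,0,0,1,0.1,-1,0],[0,0,0,1,0.1,-1,0],[0,0,0,1,0.1,-0.5,0],[0,0,0,1,0.1,0,0],[0,0,0,1,0.1,0,0],[0,0,0,1,0.1,0,0]]'
python3 -m inch '[[0,0,0,1,0.1,0,0],[0,0,0,1,0.1,0,0],[0,0,0,1,0.1,0,0],[0,0,0,1,0.1,0,0],[0,0,0,1,0.1,0,0],[0,0,0,0.5,0,0,0],[0,0,0,0,0,0,0]]'
python3 - <<'E'
from h import *
f=grab_frame("wrist"); np.savez("w7.npz",**f); cv2.imwrite("pics/w7.png",f["pixels"][:,:,::-1]); f["fish"]=True; P=full(f)
Z=P[...,2]; ok=(P[...,1]>120)&(P[...,1]<300)&(P[...,0]>380)&(P[...,0]<580)
g=ok&(Z>240)&(Z<254); print("tab",g.sum(),cv2.minAreaRect(P[g][:,:2].astype(np.float32)),P[g].mean(0).round(1))
c=ok&(Z>204)&(Z<225); print("ring",c.sum(),cv2.minEnclosingCircle(P[c][:,:2].astype(np.float32)),np.median(P[c],0).round(1))
c=ok&(Z>213)&(Z<219); print("cap",c.sum(),cv2.minEnclosingCircle(P[c][:,:2].astype(np.float32)))
hsv=cv2.cvtColor(f["pixels"],cv2.COLOR_RGB2HSV); b=ok&(hsv[...,1]>120)&(hsv[...,0]>15)&(hsv[...,0]<30)&(Z>212); print("brass",b.sum(),P[b].mean(0).round(1))
h=ok&(Z>186)&(Z<194); print("housing",cv2.minAreaRect(P[h][:,:2].astype(np.float32)))
E
```

```text
clock: 17.45
eef_pos: [387.4, -175.8, 241.2]
tcp_rot: [3.142, 0.0, 1.711]
contact_force: [0.3, -0.6, 0.3]
opening: 0.624
grasp_force: 0.0
clock: 18.12
eef_pos: [378.5, 13.4, 353.2]
tcp_rot: [3.14, 0.0, 1.711]
contact_force: [0.6, 0.3, 0.2]
opening: 1.003
grasp_force: 0.0
clock: 18.7
eef_pos: [371.4, 152.1, 352.7]
tcp_rot: [3.141, -0.001, 1.714]
contact_force: [-0.5, -0.9, -0.0]
opening: 1.0
grasp_force: 0.0
tab 391 ((440.5000305175781, 237.79986572265625), (12.509496688842773, 21.634984970092773), 58.361488342285156) [439.5 237.7 249.3]
ring 5009 ((478.66741943359375, 213.20852661132812), 56.09026336669922) [485.2 209.7 211.6]
cap 1959 ((472.4315490722656, 217.80047607421875), 48.253753662109375)
brass 217 [487.4 207.3 228.1]
housing ((490.33355712890625, 206.34359741210938), (171.5493927001953, 168.8865203857422), 89.14653015136719)
```

View pics/w7.png

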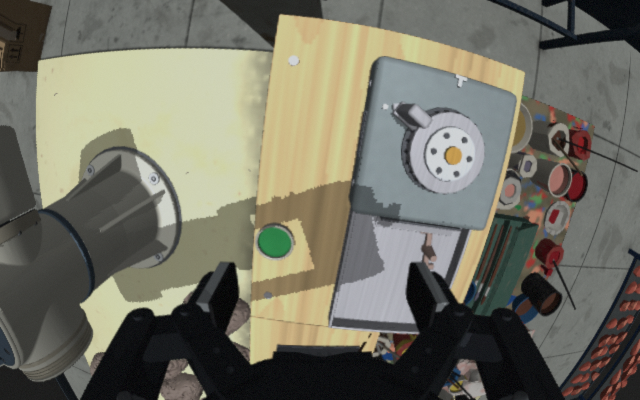

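Wrist view: grip tab at (412,113), vent at (453,155), locked T tick at (460,80). Tab at (440,238) and axis at (488,207), so the grip angle is about 148°.

```bash
python3 -m inch '[[0,0,-0.0395,0,0,0,0.4],[0,0,-0.0395,0,0,0,0.4],[0,0,-0.0395,0,0,0,0.4],[0,0,-0.0395,0,0,0,0.4],[0,0,-0.0395,0,0,0,0.4],[0,0,-0.0395,0,0,0,0.4],[0,0,-0.0395,0,0,0,0.4]]' 30
python3 -m inch '[[0,0,0,-0.05,0.4,0,0.4],[0,0,0,-0.1,0.8,0,0.4],[0,0,0,-0.1,0.9,0.3,0.4],[0,0,0,-0.1,0.9,0.8,0.4],[0,0,0,-0.1,0.9,1,0.4],[0,0,0,-0.05,0.4,0.8,0.4],[0,0,0,0,0,0,0.4]]'
```

```text
clock: 19.33
eef_pos: [371.8, 149.0, 352.6]
tcp_rot: [-3.142, 0.001, 2.585]
contact_force: [1.0, 0.0, -0.8]
opening: 0.597
grasp_force: 0.0
clock: 19.92
eef_pos: [439.3, 234.7, 275.9]
tcp_rot: [-3.137, -0.003, 2.576]
contact_force: [-1.5, -0.5, -0.1]
opening: 0.6
grasp_force: 0.0
```

```bash
python3 -m inch '[[0,0,0,0.05,0.12,0.4,0.4],[0,0,0,0,0,0.8,0.4],[0,0,0,0,0,0.8,0.4],[0,0,0,0,0,0.5,0.4],[0,0,0,0,0,0,0.4]]' 25
python3 -m inch '[[0,0,0,0,0,0,0.95],[0,0,0,0,0,0,0.95],[0,0,0,0,0,0,0.95],[0,0,0,0,0,0,0.95],[0,0,0,0,0,0,0.95],[0,0,0,0,0,0,0.95]]' 25
```

```text
clock: 20.33
eef_pos: [438.9, 236.6, 215.9]
tcp_rot: [-3.139, -0.001, 2.578]
contact_force: [1.0, 0.0, -0.1]
opening: 0.597
grasp_force: 0.0
clock: 20.83
eef_pos: [441.1, 238.5, 218.8]
tcp_rot: [3.139, 0.001, 2.58]
contact_force: [0.6, 2.6, 6.7]
opening: 0.135
grasp_force: 24.3
```

```bash
python3 -m inch '[[0,0,0.0318,-0.012,0.232,0,0.95],[0,0,0.0318,-0.012,0.232,0,0.95],[0,0,0.0318,-0.012,0.232,0,0.95],[0,0,0.0318,-0.012,0.232,0,0.95],[0,0,0,0,0,0,0.95]]' 25
```

```text
clock: 21.25
eef_pos: [457.7, 256.0, 218.8]
tcp_rot: [3.138, -0.0, 2.174]
contact_force: [-0.1, 3.4, 8.5]
opening: 0.133
grasp_force: 24.4
```

```bash
python3 -m inch '[[0,0,0.0318,-0.012,0.232,0,0.95],[0,0,0.0318,-0.012,0.232,0,0.95],[0,0,0.0318,-0.012,0.232,0,0.95],[0,0,0.0318,-0.012,0.232,0,0.95],[0,0,0,0,0,0,0.95]]' 25
python3 -m inch '[[0,0,0.0318,-0.012,0.232,0,0.95],[0,0,0.0318,-0.012,0.232,0,0.95],[0,0,0.0318,-0.012,0.232,0,0.95],[0,0,0.0318,-0.012,0.232,0,0.95],[0,0,0,0,0,0,0.95],[0,0,0,0,0,0,0.95]]' 25
```

```text
clock: 21.67
eef_pos: [479.0, 265.1, 218.8]
tcp_rot: [3.138, -0.002, 1.775]
contact_force: [0.2, 5.1, 7.6]
opening: 0.137
grasp_force: 25.0
clock: 22.17
eef_pos: [499.9, 265.5, 218.8]
tcp_rot: [-3.141, -0.003, 1.381]
contact_force: [-6.3, 7.1, 10.7]
opening: 0.134
grasp_force: 37.4
```

```bash
python3 -m inch '[[0,0,0,0,0,0,0.5],[0,0,0,0,0,0,0.5],[0,0,0,0,0,0,0.5],[0,0,0,0,0,0,0.4],[0,0,0,0,0,-0.8,0.4],[0,0,0,0,0,-1,0.4],[0,0,0,0,0,-1,0.4],[0,0,0,0,0,-1,0.4]]' 25
python3 -m inch '[[0,0,0,-1,0,-1,0.4],[0,0,0,-1,0,-1,0.4],[0,0,0,-1,0,-1,0.4],[0,0,0,-1,0,-1,0.4],[0,0,0,-1,0,0,0.4],[0,0,0,0,0,0,0.4]]'
python3 - <<'E'
from h import *
f=grab_frame("wrist"); np.savez("w8.npz",**f); f["fish"]=True; P=full(f)
Z=P[...,2]; ok=(P[...,1]>120)&(P[...,1]<300)&(P[...,0]>380)&(P[...,0]<580)
g=ok&(Z>240)&(Z<254); print("tab",g.sum(),cv2.minAreaRect(P[g][:,:2].astype(np.float32)))
t=np.float32(cv2.minAreaRect(P[g][:,:2].astype(np.float32))[0])-[488,207]; print("angle",np.degrees(np.arctan2(t[1],t[0])))
w=ok&(f["pixels"].min(2)>200)&(Z<198)&(P[...,1]>265); print("tick",w.sum(),P[w].mean(0).round(1) if w.any() else "")
f=grab_frame("top"); Q=full(f); hsv=cv2.cvtColor(f["pixels"],cv2.COLOR_RGB2HSV)
m=(hsv[...,1]>35)&((hsv[...,0]<15)|(hsv[...,0]>165)); m[:190]=0;m[245:]=0;m[:,:338]=0;m[:,412:]=0
n,l,s,c=cv2.connectedComponentsWithStats((m*255).astype(np.uint8))
for i in range(1,n):
    if s[i,4]>30: print("tote part",s[i],world(f,[c[i]],158).round(0))
for p in [(457,208),(457,238)]: print(Q[p[1],p[0]].round())
E
```

```text
clock: 22.83
eef_pos: [500.1, 263.4, 313.1]
tcp_rot: [-3.141, 0.001, 1.381]
contact_force: [0.2, 0.1, -0.1]
opening: 0.602
grasp_force: 0.0
clock: 23.33
eef_pos: [476.6, 137.8, 414.3]
tcp_rot: [3.138, 0.0, 1.379]
contact_force: [0.9, -0.5, -0.4]
opening: 0.598
grasp_force: 0.0
tab 247 ((500.3023681640625, 265.0789489746094), (21.677570343017578, 11.351749420166016), 82.45599365234375)
angle 78.04030321111915
tick 36 [496.9 288.5 192.5]
tote part [346 206  24  10 167] [[ 437. -176.  158.]]
tote part [379 212  25  10 167] [[ 423. -272.  158.]]
tote part [348 222  24  10 160] [[ 391. -184.  158.]]
[ 442. -443.  209.]
[ 363. -449.  177.]
```

```bash
python3 -m inch '[[0,0,0,0,0,0,0.4],[0,0,0,0,0,0,0.4]]' | head -2; python3 -c "
from rig import r
print(r.sign_off())"
```

```text
clock: 23.6
eef_pos: [476.7, 141.6, 411.5]
the job is handed in; nothing more can be done
None
```

I handed the job in at 23.6 s: all three castings are in the tote, the runner and pots were left alone, and the lock ring was turned about 1.2 rad to its locked mark and released; the hand-in call returned no verdict.

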